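# Pin the shaker platform

## Task

Lock the flask shaker's platform: take the large steel hairpin clip from the rubber mat and slide its straight leg through the cross-hole of the platform stud that has no clip yet, all the way home, so that the sprung leg snaps round the stud and the loop sits against it. Leave it there, lying level just as on the other stud.

Things in the scene. Friction and masses are not known exactly. Their poses are not given: they have to be found in the camera images.
- clip_loop (a point): Centre of the loop of the large steel hairpin clip flat on the black mat (not the 70 mm small one), 6 mm above its underside. x along the legs, z up. Loop 54 long (x), 34 wide (y), 12 high, flat sides 20 long: grip across y. Straight leg: 7 mm wire along x at y -13.5, on the underside, rounded tip at x +89. Sprung leg on the +y side, bowed, flared tip at x 72, y 11. 0.12 kg.
- clip_seat (a point): Point on the axis of the clip's straight leg that lies in the middle of the stud when the clip is home: from clip_loop at x +42.3 mm, y -13.5 mm, and 2.5 mm lower (3.5 mm above the underside). Axes as clip_loop.
- stud_hole (a point): Centre of the free stud's cross-hole; stud: fixed upright steel pin, 36 mm diameter, 42 tall, on the shaker's flat deck. Hole runs level along x (as the dark groove on the stud's top), right through; enter either end (-x, facing the robot, is clearer); 13 wide, 16 high, mouths flared to 23. Its floor is the deck, 8 mm below this point. z up. The other stud, 150 mm off, already has its clip.
- clip_arm (a joint): How far the clip's sprung leg is pushed outwards, rad: 0 relaxed, about 0.17 as its neck passes the thickest part of the stud (some 10 N of push), near 0 again once closed round the stud.
There are look-alikes about, which are no part of the job. Leave any red or turquoise look-alike of the part that bears clip_loop alone.

How it is judged:
By the outcome, as a careful person would: the job done as asked, in the order asked, and still so for the second after the job is handed in, with the robot touching nothing.
It also fails if it takes over 48 s, if anything falls off the work surface, if the arm or the gripper's body presses on something with over 40 N, if the wrist force passes 120 N, or if a joint passes its speed limit or range.

## Robot

A 6-joint arm with a two-finger parallel gripper is mounted at the origin on the work surface. World frame = base frame: x ahead of the robot, y to its left, z up, the work surface at z = 0. Lengths are in mm, angles in rad, forces in N, time in s.
With the tool pointing down it reaches from about 300 to 875 mm from the base axis. Payload 6.4 kg.
Tool frame: the origin (TCP) lies midway between the tips of the shut fingers; the grasp point (between the pads) lies 19 mm behind it; z points along the fingers, y is the direction in which the jaws open and shut (so a half turn about z gives the same grasp; the last joint's range is limited). The gripper opens to 85 mm and grips with 20 to 120 N. Pads are 22 mm wide; open, the fingers measure 114 mm over their backs; the gripper's body (76 mm by 85 mm) begins 54 mm behind the grasp point. The pads swing forward as they close: fully open they stand 13 mm farther back than shut.
Start: joints at [0.981, 0.181, 1.607, -0, 1.354, -0.206], TCP at [215.297, 533.187, 231.288] pointing down, gripper open.
Joint ranges: [-2.99, 2.99], [-0.89, 2.07], [0.3, 2.58], [-1.14, 4.28], [0, 2.63], [-3.12, 3.12]. Speed limits (rad/s): [2.57, 2.57, 3.01, 3.14, 3.14, 3.14].

## Interface

Orientations are given as a unit quaternion [x, y, z, w].
In Python, from plant import env gives the robot as it stands.
- The arm moves only by the shell command python3 -m inch 'ROWS' [FORCE]. ROWS is JSON, a list of rows, each a list of 3 entries, a list of its own where there are three numbers: the shift along the world's x, y, z in m, then the turn, a rotation vector about the world's x, y, z in degrees, then the finger opening in m, from 0 to 0.0854. A call has 1 to 20 rows; each row shifts and turns the commanded pose from where the row before left it; what a row does not reach is not made up. A row lasts 1/8 s, in which the tool goes at most 62.5 mm and 10.7 degrees, less where a joint would pass 70% of its speed; a pose out of reach is approached as far as the arm can. A call is refused whole if a number of a shift passes 0.0625 or a number of a turn 10.7, either way. A call with a gripper value outside its range is refused whole. The fingers move at their own pace and stop on an object; FORCE is the grip in N (left out, the last holds). Time passes only in rows, so rows that do not move let the fingers close. It gives the time, the measured TCP pose, the force and the opening at its end, in the units of the state.
- env.state(): the state, without advancing time (a new reading comes with each control period).
- env.camera(name): name is "scene" or "side" or "wrist"; returns (picture, depth): 420x560x3 uint8, red, green, blue; 420x560 float32, mm along the optical axis (not along the pixel's ray), 0 where there is no reading.
- env.camera_model(name): a dict with "camera_matrix" (3x3 intrinsics, pixels), "dist" ([k1, k2, p1, p2, k3] as OpenCV has them; the pictures are not rectified), "rvec" (rotation vector, rad) and "tvec" (3), from world to camera coordinates, as OpenCV has them; the wrist camera has in their place "T_tool_cam" (4x4, takes a point from camera to tool coordinates, whose origin is the TCP and whose axes are the flange's). Camera axes: x right, y down, z forward; pixel columns grow to the right and rows downward; lengths in mm; the calibration is good to about 2 mm. A picture is of the moment at which its call begins: read the wrist's pose just before it. camera_model takes no time and is no camera call.
- env.sign_off(): hands the job in, once; it reports no verdict.
Trained networks look in the newest picture that a camera, given by its name, has taken for a name from the list of things; names that differ only in an ending like _2 or _b are one class to them, and where a whole thing is asked for, a point or a joint stands for the part that bears it (a point fixed in the world has none). Each returns a list of dicts, best first, with "confidence" (0 to 1); they miss things now and then, are a little off and sometimes report something else, mostly with a low value. They report only what shows in the picture. A call takes as long as a camera call. They do not tell look-alikes from the thing itself.
- env.recognise(camera, target): "rect" ([left, top, right, bottom] in pixels, round what is visible of it).
- env.regions_of(camera, target): "mask" (420x560 bool, what is visible of it) and "rect" ([left, top, right, bottom] in pixels, round what is visible of it).
- env.tip_of(camera, target): "at" ([column, row] in pixels: a listed point, or the origin of a listed thing).
The state is a dict: "time_s": time; "joint_pos": joint angles; "dq": joint speeds; "tau": joint torques, N m; "tcp_pos": TCP position; "tcp_rot": TCP orientation; "contact_force": force on the tool from outside, world axes, zero at the start; "moment": the same for the moment, N m; "finger_gap": finger opening in mm.
Only numpy, scipy, OpenCV 4.12 (cv2) and the standard library are available. Lean on these libraries where they do the work, as an engineer would, in place of code of your own. Each camera call takes 0.05 s, during which the arm holds its last target.

## Working session

There is one attempt and no reset: what is moved stays moved. The work goes in short steps, Python scripts to look and compute and a shell command to move; the robot and the scene stay as the last step left them, time stands still between calls to the robot, and variables do not carry over. Pictures are saved under pics/ and viewed, and the job is handed in when it is done.

```bash
ls; mkdir -p pics; cat > h.py <<'E'
import numpy as np, cv2
from plant import env
from scipy.spatial.transform import Rotation as R
def save(img,n): cv2.imwrite('pics/'+n+'.png',cv2.cvtColor(img,cv2.COLOR_RGB2BGR))
def ext(name,st=None):
    m=env.camera_model(name); K=np.array(m['camera_matrix'],float); d=np.array(m['dist'],float)
    if 'rvec' in m:
        Rm=cv2.Rodrigues(np.array(m['rvec'],float))[0]; t=np.array(m['tvec'],float).ravel()
        return K,d,Rm.T,-Rm.T@t   # cam->world
    T=np.array(m['T_tool_cam']); Rt=R.from_quat(st['tcp_rot']).as_matrix(); p=np.array(st['tcp_pos'])
    return K,d,Rt@T[:3,:3],Rt@T[:3,3]+p
def rays(name,px,st=None):
    K,d,Rc,c=ext(name,st)
    u=cv2.undistortPoints(np.array(px,float).reshape(-1,1,2),K,d).reshape(-1,2)
    return (Rc@np.c_[u,np.ones(len(u))].T).T,c
def onz(name,px,z,st=None):
    r,c=rays(name,px,st); return c+r*((z-c[2])/r[:,2])[:,None]
def bydepth(name,px,dep,st=None):
    r,c=rays(name,px,st); px=np.array(px,int).reshape(-1,2)
    return c+r*dep[px[:,1],px[:,0]][:,None]
def proj(name,P,st=None):
    K,d,Rc,c=ext(name,st); P=np.array(P,float).reshape(-1,3)
    return cv2.projectPoints((P-c)@Rc,np.zeros(3),np.zeros(3),K,d)[0].reshape(-1,2)
E
python3 - <<'E'
from h import *
st=env.state(); print(st)
for n in ['scene','side','wrist']:
    im,d=env.camera(n); save(im,n+'0'); np.save(n+'0.npy',d)
    for t in ['clip_loop','clip_seat','stud_hole']:
        print(n,t,[(np.round(r['at']).tolist(),round(r['confidence'],2)) for r in env.tip_of(n,t)])
E
```

```text
pics
{'time_s': 0.0, 'joint_pos': array([ 9.80707785e-01,  1.81535260e-01,  1.60802583e+00, -1.73174002e-05,
        1.35386135e+00, -2.06296470e-01]), 'dq': array([-0.00047601, -0.00127551,  0.00045312, -0.00097327, -0.00026718,
        0.00038336]), 'tau': array([-1.17069198e-04, -4.44844615e+01, -3.51356363e+01, -2.97224688e-05,
        8.50566983e-03,  2.50024065e-06]), 'tcp_pos': array([214.95913695, 532.68130986, 230.37883189]), 'tcp_rot': array([ 1.90718553e-01,  9.81644333e-01, -8.46589737e-04, -3.46958437e-04]), 'contact_force': array([-0.16972697,  0.33255626,  0.12501026]), 'moment': array([ 0.03915188,  0.00629582, -0.01644939]), 'finger_gap': 85.37396287304968}
scene clip_loop [([234.0, 237.0], 0.77), ([375.0, 231.0], 0.53), ([163.0, 176.0], 0.49)]
scene clip_seat [([392.0, 226.0], 0.81), ([221.0, 243.0], 0.56), ([231.0, 176.0], 0.5)]
scene stud_hole [([417.0, 308.0], 0.85)]
side clip_loop [([306.0, 255.0], 0.89), ([240.0, 184.0], 0.8), ([240.0, 365.0], 0.62), ([195.0, 284.0], 0.57)]
side clip_seat [([323.0, 269.0], 0.68), ([210.0, 294.0], 0.68), ([214.0, 380.0], 0.63), ([229.0, 181.0], 0.61)]
side stud_hole [([327.0, 137.0], 0.66)]
wrist clip_loop []
wrist clip_seat [([34.0, 340.0], 0.79)]
wrist stud_hole []
```

View pics/scene0.png

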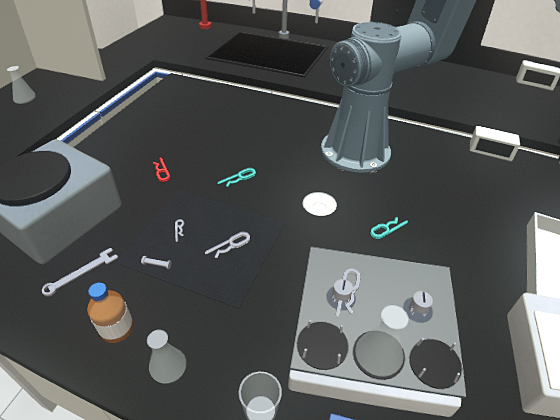

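View pics/side0.png

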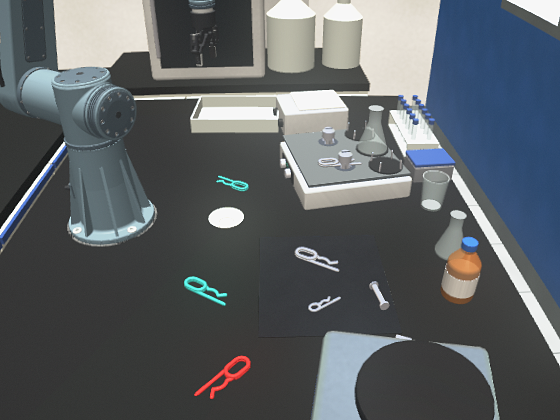

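View pics/wrist0.png

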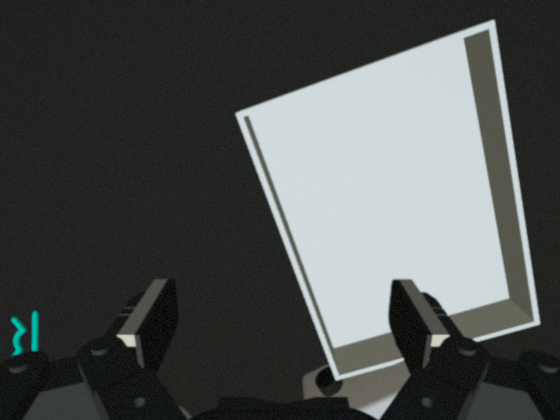

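Scene view: the candidates are large steel clip (230,243), small steel clip (179,230), red (162,168), turquoise (238,178) and (389,228), the fitted clip (349,290), and a loose pin (156,262). By the description I choose (230,243) on the mat. The free stud is at (421,300).

```bash
python3 - <<'E'
from h import *
a=cv2.imread('pics/scene0.png'); b=cv2.imread('pics/side0.png')
c1=cv2.resize(a[220:270,195:265],(560,400),interpolation=3); c2=cv2.resize(a[255:330,300:460],(800,375),interpolation=3)
cv2.imwrite('pics/c1.png',c1); cv2.imwrite('pics/c2.png',c2)
cv2.imwrite('pics/c3.png',cv2.resize(b[115:180,280:400],(780,420),interpolation=3))
ds=np.load('scene0.npy'); dd=np.load('side0.npy')
print('mat',bydepth('scene',[[260,270],[210,270]],ds).round(1))
print('deck',bydepth('scene',[[440,330],[380,290]],ds).round(1), bydepth('side',[[310,165]],dd).round(1))
print('studtop',bydepth('scene',[[420,296],[424,297],[342,286]],ds).round(1))
print('loop',onz('scene',[[234,237],[240,238]],7).round(1), onz('side',[[306,255]],7).round(1),bydepth('scene',[[234,237]],ds))
print('seat',onz('scene',[[221,243]],4.5).round(1), onz('side',[[323,269]],4.5).round(1))
E
```

```text
mat [[ 551.7  -91.5    1.9]
 [ 599.3 -196.2    6.8]]
deck [[613.6 301.5  84.2]
 [567.6 176.2  87.2]] [[522.9 109.3  88.3]]
studtop [[584.8 247.7 128.2]
 [585.7 254.8 130. ]
 [616.9 104.9 128.1]]
loop [[ 485.9 -189.6    7. ]
 [ 483.2 -174.4    7. ]] [[ 494.8 -171.3    7. ]] [[ 493.40794317 -185.43099256   16.38856248]]
seat [[ 514.1 -211.5    4.5]] [[ 529.7 -219.1    4.5]]
```

View pics/c1.png

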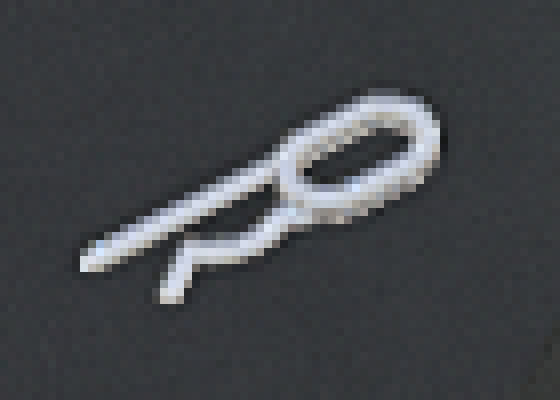

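View pics/c2.png

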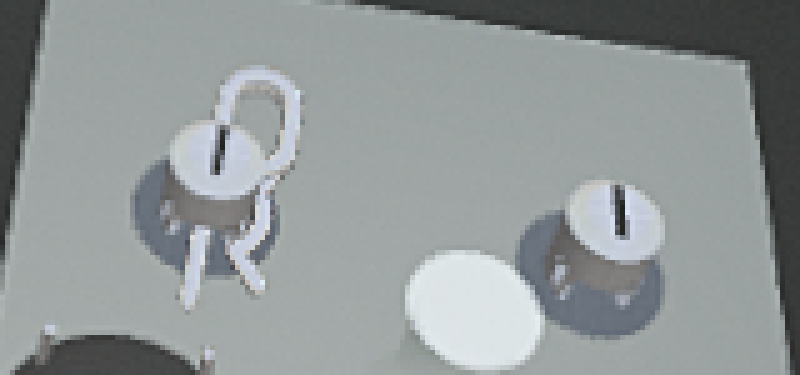

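View pics/c3.png

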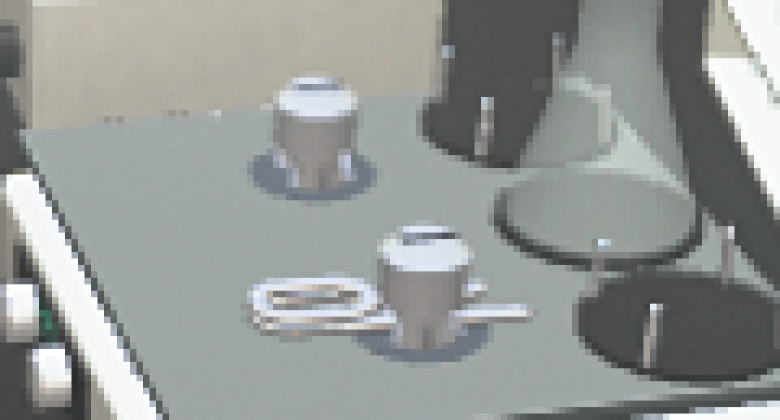

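Crops: c1 confirms the large clip lies right side up, straight leg tip at about (206,253), loop at (240,238), sprung leg on the +y side. c2/c3 show the fitted clip with its loop on the robot side and legs pointing +x, so I'll match that. Next, I'll go above the clip.

```bash
python3 - <<'E'
from h import *
m=env.camera_model('wrist'); print(np.round(m['T_tool_cam'],3),np.round(m['camera_matrix'],1),m['dist'])
tip=onz('scene',[[206,252.7]],4)[0]; b=onz('scene',[[249.6,236.2]],7)[0]; print(tip,b,np.linalg.norm(tip-b))
print(np.degrees(np.arctan2(*(tip-b)[[1,0]])))
E
python3 -m inch '[[[0.02,-0.055,0],[0,0,-3],0.085],[[0.02,-0.055,0],[0,0,-3],0.085],[[0.02,-0.055,0],[0,0,-3],0.085],[[0.02,-0.055,0],[0,0,-3],0.085],[[0.02,-0.055,0],[0,0,-3],0.085],[[0.02,-0.055,0],[0,0,-3],0.085],[[0.02,-0.055,0],[0,0,-3],0.085],[[0.02,-0.055,0],[0,0,-3],0.085],[[0.02,-0.055,0],[0,0,-3],0.085],[[0.02,-0.055,0],[0,0,-3],0.085],[[0.02,-0.055,0],[0,0,-3],0.085],[[0.02,-0.055,0],[0,0,-3],0.085],[[0.02,-0.055,0],[0,0,-3],0.085],[[0,0,0],[0,0,0],0.085],[[0,0,0],[0,0,0],0.085]]' 40
```

```text
[[-0.00000e+00 -9.49000e-01 -3.14000e-01  8.13030e+01]
 [ 1.00000e+00  0.00000e+00 -1.00000e-03 -9.20000e-02]
 [ 1.00000e-03 -3.14000e-01  9.49000e-01 -1.42377e+02]
 [ 0.00000e+00  0.00000e+00  0.00000e+00  1.00000e+00]] [[368.7   0.  282.9]
 [  0.  368.7 208.8]
 [  0.    0.    1. ]] [-0.00466205  0.          0.          0.          0.        ]
[ 555.1800121  -230.88212406    4.        ] [ 468.65213781 -154.97386255    7.        ] 115.1439846204714
-41.25948795493458
time_s: 2.48
tcp_pos: [474.9, -181.5, 230.9]
tcp_rot: [0.508, 0.862, 0.0, -0.001]
contact_force: [-0.4, 0.6, -0.8]
finger_gap: 85.2
```

```bash
python3 - <<'E'
from h import *
st=env.state(); im,d=env.camera('wrist'); save(im,'w1'); np.save('w1.npy',d)
for t in ['clip_loop','clip_seat']:
    print(t,[(np.round(r['at'],1).tolist(),round(r['confidence'],2)) for r in env.tip_of('wrist',t)])
rg=env.regions_of('wrist','clip_loop'); 
for r in rg: print(r['rect'],r['confidence'],r['mask'].sum())
np.savez('w1.npz',p=st['tcp_pos'],r=st['tcp_rot'],m=[r['mask'] for r in rg])
E
```

```text
clip_loop [([61.8, 341.0], 0.89), ([303.8, 172.7], 0.73), ([40.3, 137.0], 0.72)]
clip_seat [([58.4, 178.6], 0.94), ([30.2, 341.4], 0.7), ([312.4, 213.0], 0.55)]
[16.0, 110.0, 97.5, 215.8] 0.84 2225
[281.8, 151.9, 346.7, 252.1] 0.73 1706
[0.0, 323.9, 89.5, 357.2] 0.56 1157
```

View pics/w1.png

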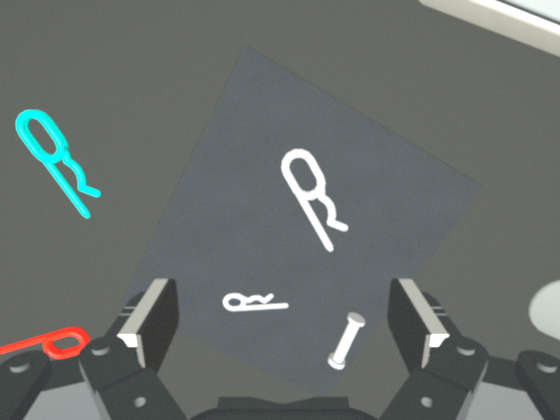

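Wrist view: the big steel clip has its loop at (303,172) and leg tip at (331,250). The network's (303.8,172.7) agrees.

```bash
cat > fit.py <<'E'
from h import *
from scipy.optimize import least_squares
def clipfit(name,im,box,zu,st,thr=170):
    """threshold blob in box; loop centre from hole centroid; yaw from fit of leg edge"""
    l,t,r,b=box; m=np.zeros(im.shape[:2],np.uint8); g=im.min(2)
    m[t:b,l:r]=(g[t:b,l:r]>thr)
    n,lab,stt,_=cv2.connectedComponentsWithStats(m); k=1+np.argmax(stt[1:,4]); m=(lab==k).astype(np.uint8)
    cs,h=cv2.findContours(m,cv2.RETR_CCOMP,cv2.CHAIN_APPROX_NONE)
    holes=[c for c,hh in zip(cs,h[0]) if hh[3]>=0]; hole=max(holes,key=len)
    H=np.zeros_like(m); cv2.drawContours(H,[hole],-1,1,-1); H[m>0]=0
    ys,xs=np.nonzero(H); hp=onz(name,np.c_[xs,ys],zu+8,st)[:,:2]
    ys,xs=np.nonzero(m); P=onz(name,np.c_[xs,ys],zu+5,st)[:,:2]
    hc=hp.mean(0); far=P[np.argmax(np.linalg.norm(P-hc,axis=1))]
    yaw=np.arctan2(*(far-hc)[::-1])+np.arctan2(13.5,88)
    for _ in range(5):
        e=np.array([np.cos(yaw),np.sin(yaw)]); f=np.array([-e[1],e[0]])
        X=(P-hc)@e; Y=(P-hc)@f
        s=(Y<-9)&(X>30)&(X<86); c=np.polyfit(X[s],Y[s],1); yaw+=np.arctan(c[0])
    e=np.array([np.cos(yaw),np.sin(yaw)]); f=np.array([-e[1],e[0]]); X=(P-hc)@e; Y=(P-hc)@f
    lo=X<15
    return dict(hole=hc,yaw=np.degrees(yaw),X=(X.min(),X.max()),Yloop=(Y[lo].min(),Y[lo].max()),legY=Y[s].mean(),n=len(P))
E
python3 - <<'E'
from fit import *
z=np.load('w1.npz'); st=dict(tcp_pos=z['p'],tcp_rot=z['r']); im=cv2.imread('pics/w1.png')[:,:,::-1]; d=np.load('w1.npy')
print('mat z',bydepth('wrist',[[260,180],[370,180],[300,270]],d,st).round(1))
print('clip z',bydepth('wrist',[[316,220],[290,170]],d,st).round(1))
for zu in (0,2):print(clipfit('wrist',im,(265,140,360,265),zu,st))
print('net',onz('wrist',[[303.8,172.7],[312.4,213]],7,st))
E
```

```text
mat z [[ 458.5 -202.1    3.8]
 [ 557.4 -147.2    4.2]
 [ 545.9 -271.8    3.5]]
clip z [[ 529.9 -210.4    9. ]
 [ 480.4 -178.     3.7]]
{'hole': array([ 493.2701308 , -174.73650712]), 'yaw': np.float64(-31.628116626395517), 'X': (np.float64(-26.93336853199963), np.float64(91.29657085209566)), 'Yloop': (np.float64(-18.462161338490368), np.float64(17.870694778236995)), 'legY': np.float64(-13.662685894523507), 'n': 1964}
{'hole': array([ 492.95318103, -174.38686749]), 'yaw': np.float64(-31.628116626398207), 'X': (np.float64(-26.783454924263793), np.float64(90.80460766102573)), 'Yloop': (np.float64(-18.36300011991584), np.float64(17.77260293640037)), 'legY': np.float64(-13.589581290286075), 'n': 1964}
net [[ 493.58435765 -173.03807936    7.        ]
 [ 523.07915387 -206.07477795    7.        ]]
```

```bash
python3 -m inch '[[[0.009,0.0035,-0.04],[0,0,9.8],0.06],[[0.009,0.0035,-0.045],[0,0,9.8],0.06],[[0,0,-0.045],[0,0,9.8],0.06],[[0,0,0],[0,0,0],0.06],[[0,0,0],[0,0,0],0.06]]' 40
python3 - <<'E'
from fit import *
st=env.state(); im,d=env.camera('wrist'); save(im,'w2'); np.save('w2.npy',d)
print(st['tcp_pos'],st['tcp_rot'])
print('net',[(np.round(r['at'],1).tolist(),onz('wrist',r['at'],8,st).round(1)) for r in env.tip_of('wrist','clip_loop')[:3]])
print(proj('wrist',[[493,-174.5,8]],st))
E
```

```text
time_s: 3.3
tcp_pos: [494.2, -174.9, 103.1]
tcp_rot: [0.273, 0.962, -0.0, 0.001]
contact_force: [0.1, 0.2, -0.1]
finger_gap: 59.8
[ 494.23749704 -174.90358662  103.05941968] [ 2.73375280e-01  9.61906859e-01 -3.09600601e-04  1.02713930e-03]
net []
[[283.10376235 210.33766043]]
```

View pics/w2.png

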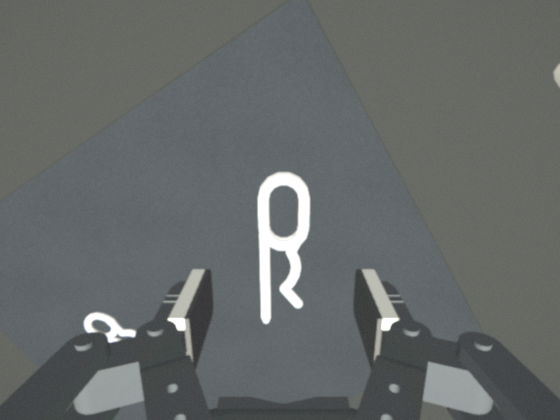

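```bash
python3 - <<'E'
from fit import *
st=env.state(); im=cv2.imread('pics/w2.png')[:,:,::-1]; d=np.load('w2.npy')
print(clipfit('wrist',im,(235,160,330,335),2,st))
print('z mat',bydepth('wrist',[[230,200],[340,200]],d,st)[:,2],'clip',bydepth('wrist',[[264,280],[264,200],[303,210]],d,st)[:,2])
tr=R.from_quat(st['tcp_rot']).as_matrix(); print(np.degrees(np.arctan2(tr[1,1],tr[0,1])), tr[:,2])
E
```

```text
{'hole': array([ 493.92238378, -175.26291562]), 'yaw': np.float64(-31.5391987628756), 'X': (np.float64(-26.28225470653009), np.float64(91.35446180226812)), 'Yloop': (np.float64(-18.048679108689345), np.float64(17.870301715216666)), 'legY': np.float64(-13.78587897323581), 'n': 3880}
z mat [5.1791749  4.37458384] clip [11.19353491 16.0943734  16.14452489]
58.311622488216784 [ 0.00368631 -0.00236193 -0.99999042]
```

```bash
python3 - <<'E'
from fit import *
st=env.state(); d=np.load('w2.npy')
for a in ([520,180],[60,60],[140,40],[280,100],[130,200]): print(a,np.median([bydepth('wrist',[[a[0]+i,a[1]+j]],d,st)[0,2] for i in range(-8,9,2) for j in range(-8,9,2)]))
E
python3 -m inch '[[[0,0,-0.045],[0,0,0],0.06],[[0,0,-0.04],[0,0,0],0.06],[[0,0,-0.01],[0,0,0],0.06],[[0,0,0],[0,0,0],0.06],[[0,0,0],[0,0,0],0.06]]' 40
```

```text
[520, 180] 0.27738772014342317
[60, 60] 0.8288365080861979
[140, 40] 0.44931673486266277
[280, 100] 4.453911601652294
[130, 200] 4.674818741729581
time_s: 4.03
tcp_pos: [494.9, -175.8, 8.3]
tcp_rot: [0.272, 0.962, -0.001, 0.002]
contact_force: [-0.1, 0.4, -0.4]
finger_gap: 59.9
```

```bash
python3 -m inch '[[[-0.0005,0.0005,-0.004],[0,0,0],0.06],[[0,0,0],[0,0,0],0.045],[[0,0,0],[0,0,0],0.03],[[0,0,0],[0,0,0],0.02],[[0,0,0],[0,0,0],0.02],[[0,0,0],[0,0,0],0.02]]' 60
python3 - <<'E'
from fit import *
im,d=env.camera('wrist'); save(im,'w3')
print(env.state()['contact_force'],env.state()['finger_gap'])
E
```

```text
time_s: 4.78
tcp_pos: [493.6, -174.8, 3.5]
tcp_rot: [0.272, 0.962, -0.0, 0.001]
contact_force: [-1.5, 0.2, 8.3]
finger_gap: 32.5
[-1.37366185  1.50926707  8.53176227] 31.991947641790183
```

View pics/w3.png

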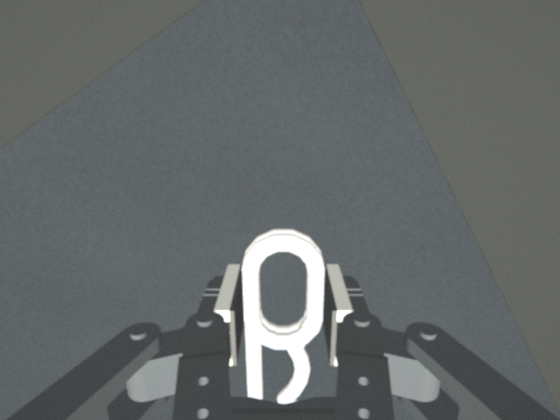

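Loop held between the pads, centred, at (283,285). Lift and carry towards a spot in front of the free stud.

```bash
python3 -m inch '[[[0,0,0.03],[0,0,0],0.02],[[0,0,0.05],[0,0,0],0.02],[[0,0,0.06],[0,0,0],0.02],[[0,0,0.06],[0,0,0],0.02],[[0,0,0],[0,0,0],0.02]]' 60
python3 - <<'E'
from fit import *
st=env.state(); print(st['contact_force'],st['finger_gap'])
im,d=env.camera('wrist'); save(im,'w4')
for n,z in (('scene',94),('side',94)):
    env.camera(n)
    for r in env.tip_of(n,'stud_hole'): print(n,r['at'],r['confidence'],onz(n,r['at'],z).round(1))
    K,dd,Rc,c=ext(n); print(c)
E
```

```text
time_s: 5.45
tcp_pos: [495.8, -176.1, 208.2]
tcp_rot: [0.272, 0.962, -0.002, 0.005]
contact_force: [0.2, -0.7, -1.4]
finger_gap: 32.2
[ 0.20318056 -0.69223452 -1.40495687] 32.23864432101256
[1083.75030184  142.23943914  759.05631092]
side [330.2, 137.6] 0.44 [[594.1 264.3  94. ]]
[  417.91289148 -1062.42058862   730.1019719 ]
```

View pics/w4.png

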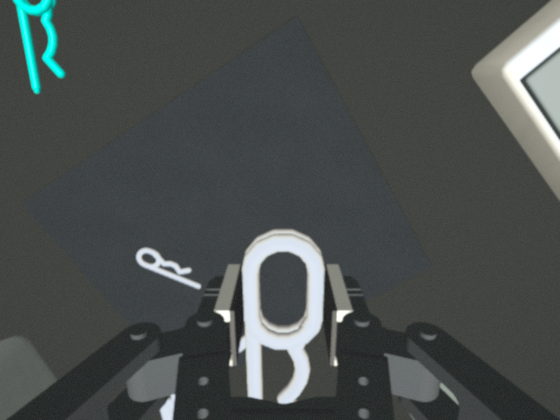

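```bash
python3 -m inch '[[[0.0105,0.0475,0.006],[0,0,3.5],0.02],[[0.0105,0.0475,0.006],[0,0,3.5],0.02],[[0.0105,0.0475,0.006],[0,0,3.5],0.02],[[0.0105,0.0475,0.006],[0,0,3.5],0.02],[[0.0105,0.0475,0.006],[0,0,3.5],0.02],[[0.0105,0.0475,0.006],[0,0,3.5],0.02],[[0.0105,0.0475,0.006],[0,0,3.5],0.02],[[0.0105,0.0475,0.006],[0,0,3.5],0.02],[[0.0105,0.0475,0.006],[0,0,3.5],0.02],[[0,0,0],[0,0,0],0.02],[[0,0,0],[0,0,0],0.02]]' 60
python3 - <<'E'
from fit import *
st=env.state(); im,d=env.camera('wrist'); save(im,'w5'); np.save('w5.npy',d); np.savez('w5s.npz',p=st['tcp_pos'],r=st['tcp_rot'])
print([(r['at'],r['confidence'],onz('wrist',r['at'],94,st).round(1)) for r in env.tip_of('wrist','stud_hole')])
E
```

```text
time_s: 7.08
tcp_pos: [586.4, 252.9, 254.1]
tcp_rot: [0.001, 1.0, -0.001, -0.002]
contact_force: [-1.0, -0.3, -1.6]
finger_gap: 32.5
[([286.4, 182.7], 0.56, array([[581.4, 255.4,  94. ]]))]
```

View pics/w5.png

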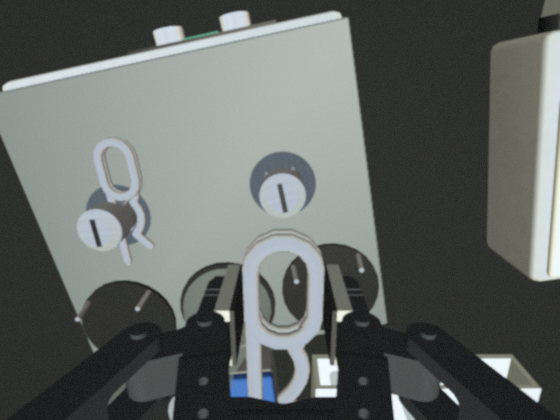

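Wrist view: free stud top at (282,197) with its groove, base ring at (283,182); the fitted stud is at (100,230). Measuring stud centre, groove yaw and deck height.

```bash
python3 - <<'E'
from fit import *
z=np.load('w5s.npz'); st=dict(tcp_pos=z['p'],tcp_rot=z['r']); im=cv2.imread('pics/w5.png')[:,:,::-1]; d=np.load('w5.npy')
def med(a,r=3):
    return np.median([bydepth('wrist',[[a[0]+i,a[1]+j]],d,st)[0] for i in range(-r,r+1) for j in range(-r,r+1)],axis=0).round(1)
for a in [(230,160),(230,200),(335,190),(200,130),(270,120)]: print('deck',a,med(a))
for a in [(270,200),(293,200),(90,235),(108,225)]: print('top',a,med(a,2))
def stud(box,ztop,name):
    l,t,r,b=box; g=im[t:b,l:r].min(2).astype(np.uint8)
    m=(g>185).astype(np.uint8)
    n,lab,s,_=cv2.connectedComponentsWithStats(m); k=1+np.argmax(s[1:,4]); c,_=cv2.findContours((lab==k).astype(np.uint8),0,1)
    hull=cv2.convexHull(max(c,key=len)); P=onz('wrist',hull.reshape(-1,2)+[l,t],ztop,st)[:,:2].astype(np.float32)
    from scipy.optimize import least_squares
    q=least_squares(lambda v:np.hypot(*(P-v[:2]).T)-v[2],[*P.mean(0),18],loss='soft_l1').x
    H=np.zeros_like(m); cv2.fillConvexPoly(H,hull,1); H=cv2.erode(H,np.ones((5,5)))
    ys,xs=np.nonzero((g<100)&(H>0)); G=onz('wrist',np.c_[xs+l,ys+t],ztop,st)[:,:2]
    v=np.linalg.svd(G-G.mean(0))[2][0]; v*=np.sign(v[0])
    print(name,'circle',q,'groove',G.mean(0),np.degrees(np.arctan2(v[1],v[0])),len(G))
    cv2.imwrite(f'pics/{name}.png',cv2.resize(im[t:b,l:r,::-1],None,fx=6,fy=6))
stud((245,165,320,225),129,'free'); stud((70,200,130,260),129,'other')
tr=R.from_quat(st['tcp_rot']).as_matrix(); print('tool y ang',np.degrees(np.arctan2(tr[1,1],tr[0,1])),'z',tr[:,2])
E
```

```text
deck (230, 160) [563.7 207.3  84.7]
deck (230, 200) [599.5 205.7  84.8]
deck (335, 190) [590.5 298.1  84.5]
deck (200, 130) [538.6 183.6  84.9]
deck (270, 120) [530.5 241.9  84.6]
top (270, 200) [586.9 242.7 126.7]
top (293, 200) [587.  260.3 126.5]
top (90, 235) [615.3 100.2 127. ]
top (108, 225) [607.2 115.6 126.6]Traceback (most recent call last):
  File "<stdin>", line 19, in <module>
  File "<stdin>", line 15, in stud
  File "h.py", line 17, in onz
    r,c=rays(name,px,st); return c+r*((z-c[2])/r[:,2])[:,None]
        ~~~~^^^^^^^^^^^^
  File "h.py", line 14, in rays
    u=cv2.undistortPoints(np.array(px,float).reshape(-1,1,2),K,d).reshape(-1,2)
      ~~~~~~~~~~~~~~~~~~~^^^^^^^^^^^^^^^^^^^^^^^^^^^^^^^^^^^^^^^^
cv2.error: OpenCV(4.12.0) /io/opencv/modules/calib3d/src/undistort.dispatch.cpp:347: error: (-215:Assertion failed) CV_IS_MAT(_src) && CV_IS_MAT(_dst) && (_src->rows == 1 || _src->cols == 1) && (_dst->rows == 1 || _dst->cols == 1) && _src->cols + _src->rows - 1 == _dst->rows + _dst->cols - 1 && (CV_MAT_TYPE(_src->type) == CV_32FC2 || CV_MAT_TYPE(_src->type) == CV_64FC2) && (CV_MAT_TYPE(_dst->type) == CV_32FC2 || CV_MAT_TYPE(_dst->type) == CV_64FC2) in function 'cvUndistortPointsInternal'
```

Deck z ≈ 84.7, top ≈ 126.7 (42 tall, as it should be). The groove threshold failed, so I'll loosen it.

```bash
python3 - <<'E'
from fit import *
from scipy.optimize import least_squares
z=np.load('w5s.npz'); st=dict(tcp_pos=z['p'],tcp_rot=z['r']); im=cv2.imread('pics/w5.png')[:,:,::-1]
def stud(box,ztop,name):
    l,t,r,b=box; g=np.ascontiguousarray(im[t:b,l:r].min(2))
    cv2.imwrite(f'pics/{name}.png',cv2.resize(im[t:b,l:r,::-1],None,fx=6,fy=6))
    m=(g>185).astype(np.uint8)
    n,lab,s,_=cv2.connectedComponentsWithStats(m); k=1+np.argmax(s[1:,4]); c,_=cv2.findContours((lab==k).astype(np.uint8),0,1)
    hull=cv2.convexHull(max(c,key=len)); print(cv2.boundingRect(hull),s[k])
    P=onz('wrist',hull.reshape(-1,2)+[l,t],ztop,st)[:,:2]
    q=least_squares(lambda v:np.hypot(*(P-v[:2]).T)-v[2],[*P.mean(0),18],loss='soft_l1').x
    H=np.zeros_like(m); cv2.fillConvexPoly(H,hull,1); H=cv2.erode(H,np.ones((7,7)))
    w=np.clip(190-g.astype(float),0,None)*(H>0); w[w<40]=0
    ys,xs=np.nonzero(w); ww=w[ys,xs]; G=onz('wrist',np.c_[xs+l,ys+t],ztop,st)[:,:2]
    mu=(G*ww[:,None]).sum(0)/ww.sum(); C=((G-mu)*ww[:,None]).T@(G-mu); v=np.linalg.eigh(C)[1][:,1]; v*=np.sign(v[0])
    print(name,'circle',q,'groove',mu,np.degrees(np.arctan2(v[1],v[0])),len(G))
stud((245,165,320,225),126.7,'free'); stud((70,200,130,260),126.7,'other')
tr=R.from_quat(st['tcp_rot']).as_matrix(); print('tool y ang',np.degrees(np.arctan2(tr[1,1],tr[0,1])),'z',tr[:,2])
E
```

```text
(21, 15, 10, 6) [21 15 10  6 21]Traceback (most recent call last):
  File "<stdin>", line 17, in <module>
  File "<stdin>", line 14, in stud
  File "h.py", line 17, in onz
    r,c=rays(name,px,st); return c+r*((z-c[2])/r[:,2])[:,None]
        ~~~~^^^^^^^^^^^^
  File "h.py", line 14, in rays
    u=cv2.undistortPoints(np.array(px,float).reshape(-1,1,2),K,d).reshape(-1,2)
      ~~~~~~~~~~~~~~~~~~~^^^^^^^^^^^^^^^^^^^^^^^^^^^^^^^^^^^^^^^^
cv2.error: OpenCV(4.12.0) /io/opencv/modules/calib3d/src/undistort.dispatch.cpp:347: error: (-215:Assertion failed) CV_IS_MAT(_src) && CV_IS_MAT(_dst) && (_src->rows == 1 || _src->cols == 1) && (_dst->rows == 1 || _dst->cols == 1) && _src->cols + _src->rows - 1 == _dst->rows + _dst->cols - 1 && (CV_MAT_TYPE(_src->type) == CV_32FC2 || CV_MAT_TYPE(_src->type) == CV_64FC2) && (CV_MAT_TYPE(_dst->type) == CV_32FC2 || CV_MAT_TYPE(_dst->type) == CV_64FC2) in function 'cvUndistortPointsInternal'
```

View pics/free.png

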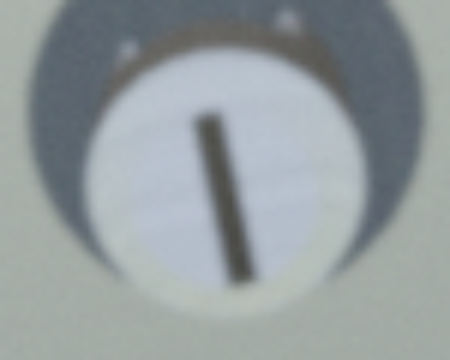

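```bash
python3 - <<'E'
from fit import *
z=np.load('w5s.npz'); st=dict(tcp_pos=z['p'],tcp_rot=z['r']); im=cv2.imread('pics/w5.png')[:,:,::-1]
c=np.array([[207,115],[242,281],[224.5,198],[226.5,183],[83,183],[370,183],[226.5,45],[226.5,320],[128,52],[290,18]])/6+[245,165]-.4
P=onz('wrist',c,126.7,st)[:,:2]; print(P.round(1)); print('groove',np.degrees(np.arctan2(*(P[1]-P[0])[::-1])))
g=im[165:225,245:320].min(2).astype(int)
ys,xs=np.nonzero((g<120)&(np.indices(g.shape)[0]>17)&(np.indices(g.shape)[0]<48)&(np.indices(g.shape)[1]>28)&(np.indices(g.shape)[1]<46))
G=onz('wrist',np.c_[xs+245,ys+165],126.7,st)[:,:2]; v=np.linalg.svd(G-G.mean(0))[2][0]; v*=np.sign(v[0]);print(len(G),G.mean(0),np.degrees(np.arctan2(v[1],v[0])))
# hole mouths glints on stud near face bottom
Q=onz('wrist',c[8:],84.7+16,st); print('glints',Q.round(1))
# base ring: left/right/top
im6=cv2.imread('pics/w5.png'); cv2.imwrite('pics/ring.png',cv2.resize(im6[140:225,235:330],None,fx=6,fy=6,interpolation=3))
# other clip yaw
l=onz('wrist',[[118,160]],91,st); print(l)
tr=R.from_quat(st['tcp_rot']).as_matrix(); print('tool y ang',np.degrees(np.arctan2(tr[1,1],tr[0,1])),'z',tr[:,2])
E
```

```text
[[574.1 249.7]
 [596.  254.1]
 [584.9 251.9]
 [582.9 252.1]
 [582.9 233.9]
 [583.  270.3]
 [565.1 252.2]
 [601.4 252.1]
 [566.  239.9]
 [561.7 260. ]]
groove 11.305064587201679
114 [585.19374915 251.91480684] 11.702570226110447
glints [[571.8 238.6 100.7]
 [567.1 260.7 100.7]]
[[562.42481324 114.32392062  91.        ]]
tool y ang 89.92094047097189 z [-0.00353165 -0.00129027 -0.99999293]
```

View pics/ring.png

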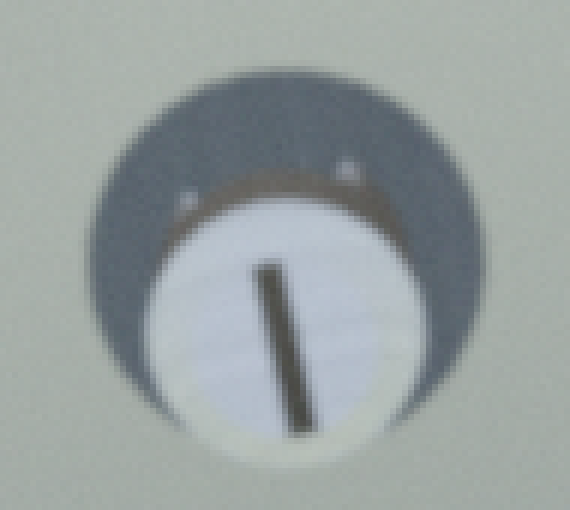

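Stud centre ≈ (583,252), diameter 36.4 (given 36), groove yaw ≈ 11.4°, and the line between studs is perpendicular to that, 148 mm. Home for the loop ≈ (538.9,256.9). Going to the pre-insertion point, 80 mm back along the hole.

```bash
python3 -m inch '[[[-0.042,-0.004,0],[0,0,3.8],0.02],[[-0.042,-0.004,0],[0,0,3.8],0.02],[[-0.042,-0.004,0],[0,0,3.8],0.02],[[0,0,-0.05],[0,0,0],0.02],[[0,0,-0.05],[0,0,0],0.02],[[0,0,-0.045],[0,0,0],0.02],[[0,0,0],[0,0,0],0.02],[[0,0,0],[0,0,0],0.02]]' 60
python3 - <<'E'
from fit import *
st=env.state(); print(st['tcp_pos'])
tr=R.from_quat(st['tcp_rot']).as_matrix(); print('tool y ang',np.degrees(np.arctan2(tr[1,1],tr[0,1])),'z',tr[:,2])
im,d=env.camera('wrist'); save(im,'w6')
g=im[225:360,230:340].min(2); print('loop z by depth?')
# hole centroid of loop in hand
m=(im.min(2)>120).astype(np.uint8)
for n in ('scene','side'):
    i2,_=env.camera(n); save(i2,n+'6')
    print(n,[(r['at'],round(r['confidence'],2)) for r in env.tip_of(n,'clip_loop')])
    print('expected stud/loop/tip',proj(n,[[583,252,92.7],[st['tcp_pos'][0],st['tcp_pos'][1],st['tcp_pos'][2]+6]]))
E
```

```text
time_s: 8.18
tcp_pos: [462.5, 240.9, 112.9]
tcp_rot: [-0.098, 0.995, 0.0, 0.001]
contact_force: [0.3, 0.1, 0.1]
finger_gap: 32.4
[462.50913617 240.88646776 112.94372682]
tool y ang 101.2450787112442 z [ 1.93199886e-03  4.52577393e-04 -9.99998031e-01]
loop z by depth?
scene [([379.4, 233.2], 0.79), ([161.8, 175.2], 0.63), ([245.4, 173.1], 0.6), ([422.5, 251.4], 0.54)]
expected stud/loop/tip [[417.40207347 306.41172584]
 [423.04305742 251.54630978]]
side [([196.8, 284.5], 0.82), ([237.6, 366.2], 0.69), ([285.6, 136.5], 0.58), ([242.1, 185.5], 0.54)]
expected stud/loop/tip [[326.85706108 139.8840985 ]
 [285.73186278 133.9286332 ]]
```

View pics/w6.png

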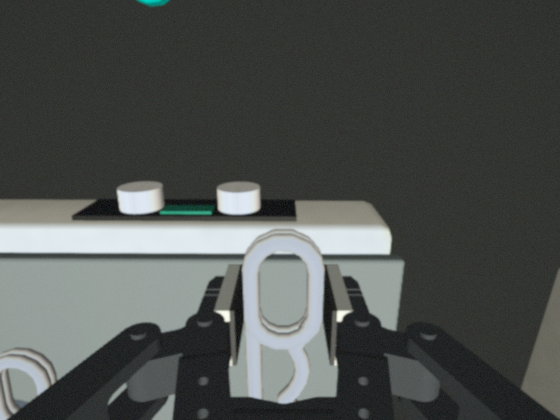

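View pics/scene6.png

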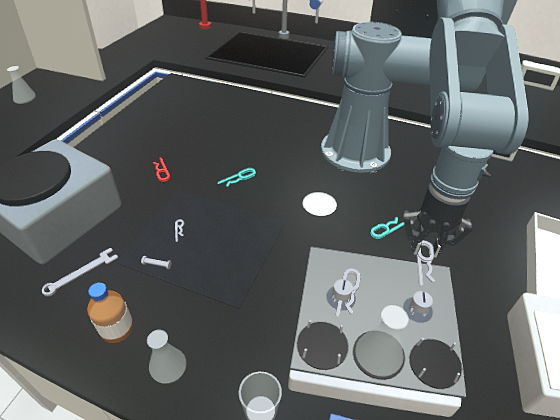

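Everything agrees: scene network loop (422.5,251.4) vs expected (423.0,251.5). Lower to hole height.

```bash
python3 -m inch '[[[0,0.0007,-0.015],[0,0,0.1],0.02],[[0,0,-0.01],[0,0,0],0.02],[[0,0,0],[0,0,0],0.02],[[0,0,0],[0,0,0],0.02]]' 60
python3 - <<'E'
from fit import *
st=env.state(); print(st['tcp_pos'])
for n,b in (('scene',(370,225,460,325)),('side',(255,100,375,180))):
    i2,_=env.camera(n); l,t,r,bb=b; save(cv2.resize(i2[t:bb,l:r],None,fx=6,fy=6,interpolation=3),n+'7')
    p=np.array(st['tcp_pos']); e=np.array([.9806,.1959,0]);f=np.array([-.1959,.9806,0])
    print(n,((proj(n,[p+89*e-13.5*f+[0,0,4.2],[583-17.6,252-3.5,92.7]])-[l,t])*6).round())
E
```

```text
time_s: 8.93
tcp_pos: [460.9, 241.8, 85.7]
tcp_rot: [-0.099, 0.995, -0.0, -0.001]
contact_force: [0.4, -0.6, -1.3]
finger_gap: 32.3
[460.90061345 241.77965507  85.68963915]
scene [[277. 410.]
 [281. 442.]]
side [[366. 251.]
 [396. 243.]]
```

View pics/scene7.png

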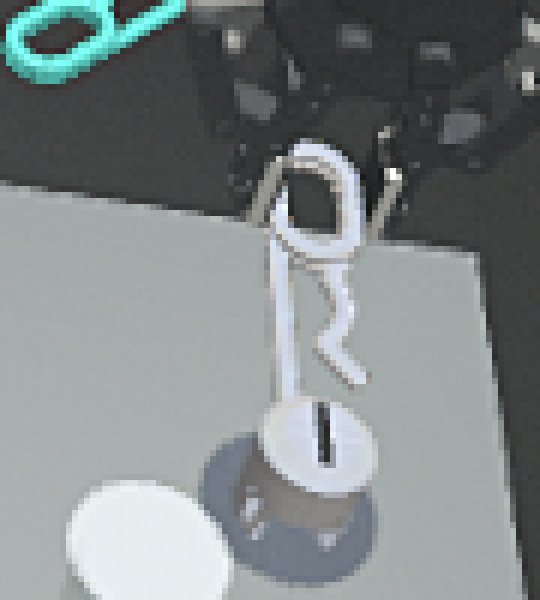

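View pics/side7.png

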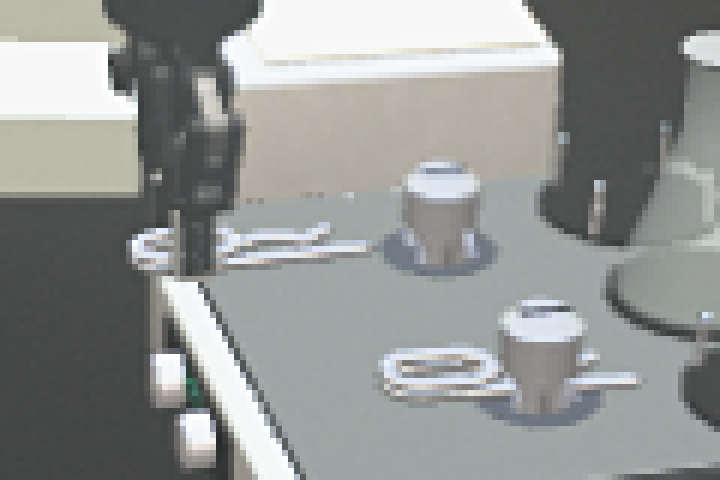

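Scene/side crops: the clip is level and its leg points at the stud along the hole; the leg tip at (370,247) in the side crop is within a pixel of prediction. Starting the insertion.

```bash
python3 -m inch '[[[0.005,0.001,0.001],[0,0,0],0.02],[[0.0059,0.0012,0],[0,0,0],0.02],[[0.0059,0.0012,0],[0,0,0],0.02],[[0.0059,0.0012,0],[0,0,0],0.02],[[0.0059,0.0012,0],[0,0,0],0.02],[[0,0,0],[0,0,0],0.02]]' 60
python3 - <<'E'
from fit import *
i2,_=env.camera('side'); l,t,r,bb=(255,100,375,180); save(cv2.resize(i2[t:bb,l:r],None,fx=6,fy=6,interpolation=3),'side8')
st=env.state();print(st['tcp_pos'],st['contact_force'],st['moment'])
E
```

```text
time_s: 9.78
tcp_pos: [490.4, 247.7, 87.3]
tcp_rot: [-0.099, 0.995, 0.0, 0.0]
contact_force: [-0.0, 0.3, -1.4]
finger_gap: 32.4
[489.99813623 247.66782636  87.18537063] [ 0.18709202 -0.1006657  -0.8375565 ] [0.01740773 0.06821381 0.0019484 ]
```

View pics/side8.png

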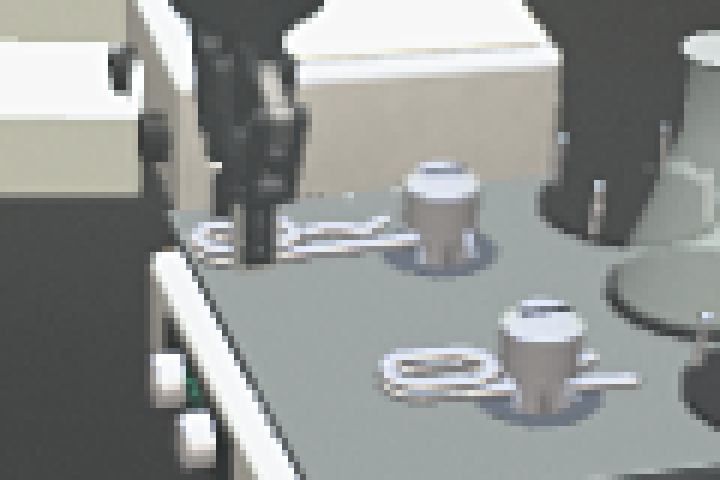

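The leg has entered the hole with no force. Continue.

```bash
python3 -m inch '[[[0.0059,0.0011,0],[0,0,0],0.02],[[0.0059,0.0011,0],[0,0,0],0.02],[[0.0059,0.0011,0],[0,0,0],0.02],[[0,0,0],[0,0,0],0.02]]' 60
python3 -m inch '[[[0.0049,0.001,0],[0,0,0],0.02],[[0.0049,0.001,0],[0,0,0],0.02],[[0,0,0],[0,0,0],0.02]]' 80
```

```text
time_s: 10.32
tcp_pos: [508.1, 251.1, 87.3]
tcp_rot: [-0.099, 0.995, 0.0, 0.0]
contact_force: [-0.1, -0.8, -1.0]
finger_gap: 32.4
time_s: 10.7
tcp_pos: [517.6, 253.5, 87.2]
tcp_rot: [-0.1, 0.995, 0.0, 0.0]
contact_force: [0.5, 2.7, -0.8]
finger_gap: 31.8
```

```bash
python3 - <<'E'
from fit import *
i2,_=env.camera('side'); l,t,r,bb=(255,100,375,180); save(cv2.resize(i2[t:bb,l:r],None,fx=6,fy=6,interpolation=3),'side9')
i2,_=env.camera('scene'); l,t,r,bb=(370,225,460,325); save(cv2.resize(i2[t:bb,l:r],None,fx=6,fy=6,interpolation=3),'scene9')
E
```

View pics/scene9.png

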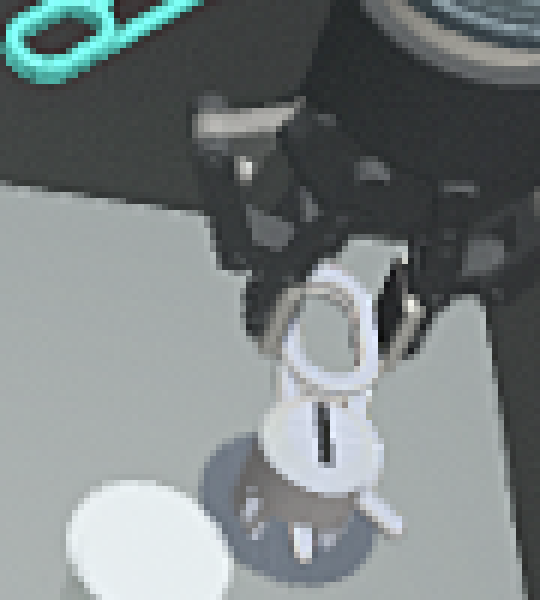

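View pics/side9.png

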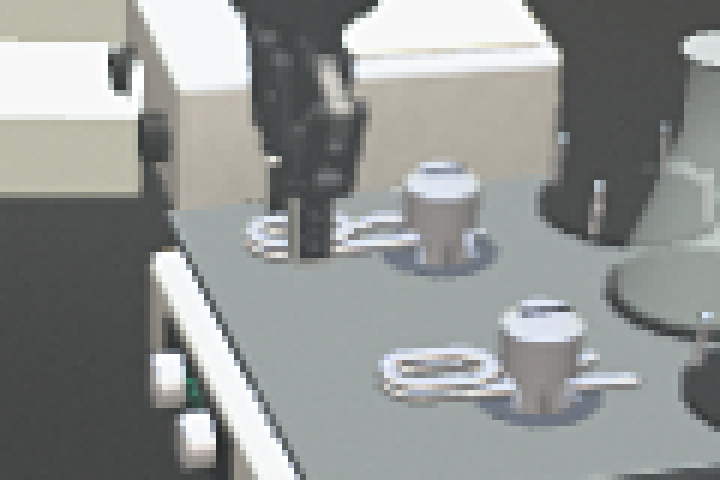

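Scene crop: the straight leg emerges from the far mouth at (303,545) and the flared tip is riding past the stud at (380,515). About 21 mm is left.

```bash
python3 -m inch '[[[0.0039,0.0007,0],[0,0,0],0.02],[[0.0039,0.0007,0],[0,0,0],0.02],[[0.0039,0.0007,0],[0,0,0],0.02],[[0,0,0],[0,0,0],0.02]]' 80
python3 -m inch '[[[0.0039,0.0007,0],[0,0,0],0.02],[[0.0039,0.0007,0],[0,0,0],0.02],[[0,0,0],[0,0,0],0.02]]' 80
python3 - <<'E'
from fit import *
i2,_=env.camera('side'); l,t,r,bb=(255,100,375,180); save(cv2.resize(i2[t:bb,l:r],None,fx=6,fy=6,interpolation=3),'side10')
i2,_=env.camera('scene'); l,t,r,bb=(370,225,460,325); save(cv2.resize(i2[t:bb,l:r],None,fx=6,fy=6,interpolation=3),'scene10')
E
```

```text
time_s: 11.3
tcp_pos: [530.4, 255.1, 87.6]
tcp_rot: [-0.099, 0.995, 0.0, 0.001]
contact_force: [2.4, 3.6, -1.3]
finger_gap: 31.9
time_s: 11.68
tcp_pos: [537.7, 256.3, 87.4]
tcp_rot: [-0.099, 0.995, -0.0, 0.001]
contact_force: [2.6, 0.8, -0.9]
finger_gap: 31.6
```

View pics/scene10.png

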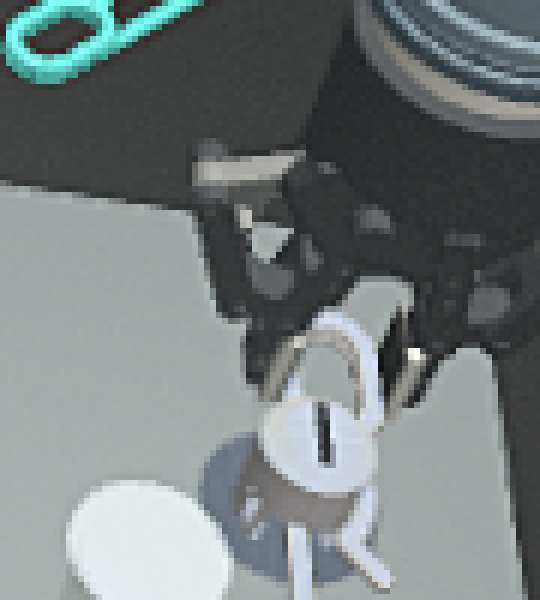

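View pics/side10.png

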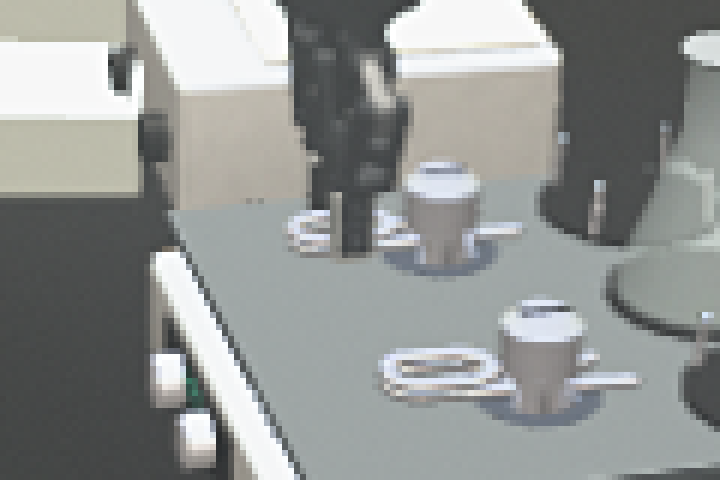

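Snapped past the neck (the force is now pulling it inward). Push gently for contact with the stud, then lower it onto the deck.

```bash
python3 -m inch '[[[0.0015,0.0003,-0.001],[0,0,0],0.02],[[0,0,-0.0005],[0,0,0],0.02],[[0,0,0],[0,0,0],0.02]]' 60
python3 -m inch '[[[0.0015,0.0003,-0.0005],[0,0,0],0.02],[[0,0,0],[0,0,0],0.02],[[0,0,0],[0,0,0],0.02]]' 40
```

```text
time_s: 12.15
tcp_pos: [538.4, 256.7, 85.8]
tcp_rot: [-0.099, 0.995, -0.0, 0.0]
contact_force: [1.4, 1.8, -1.5]
finger_gap: 31.9
time_s: 12.52
tcp_pos: [539.8, 257.0, 85.1]
tcp_rot: [-0.099, 0.995, -0.0, -0.0]
contact_force: [0.5, 0.4, -1.3]
finger_gap: 31.6
```

```bash
python3 -m inch '[[[0.001,0.0002,-0.0005],[0,0,0],0.02],[[0,0,0],[0,0,0],0.02],[[0,0,0],[0,0,0],0.02]]' 40
python3 -m inch '[[[0.001,0.0002,0],[0,0,0],0.02],[[0,0,0],[0,0,0],0.02],[[0,0,0],[0,0,0],0.02]]' 40
```

```text
time_s: 12.9
tcp_pos: [540.9, 257.2, 84.8]
tcp_rot: [-0.099, 0.995, -0.0, 0.0]
contact_force: [0.8, -0.2, -1.2]
finger_gap: 32.0
time_s: 13.28
tcp_pos: [541.9, 257.5, 84.7]
tcp_rot: [-0.099, 0.995, 0.0, -0.0]
contact_force: [0.3, 0.4, -0.9]
finger_gap: 31.9
```

```bash
python3 -m inch '[[[0.001,0.0002,0],[0,0,0],0.02],[[0.001,0.0002,0],[0,0,0],0.02],[[0,0,0],[0,0,0],0.02]]' 40
python3 - <<'E'
from fit import *
st=env.state(); print(st['tcp_pos'],st['contact_force'])
im,d=env.camera('wrist'); save(im,'w11')
i2,_=env.camera('scene'); l,t,r,bb=(330,225,460,325); save(cv2.resize(i2[t:bb,l:r],None,fx=6,fy=6,interpolation=3),'scene11')
E
```

```text
time_s: 13.65
tcp_pos: [543.0, 257.8, 84.7]
tcp_rot: [-0.099, 0.995, -0.0, -0.001]
contact_force: [-4.5, -1.0, 2.6]
finger_gap: 32.0
[542.99752701 257.76111005  84.69950006] [-4.45222057 -1.04587875  2.57701484]
```

View pics/w11.png

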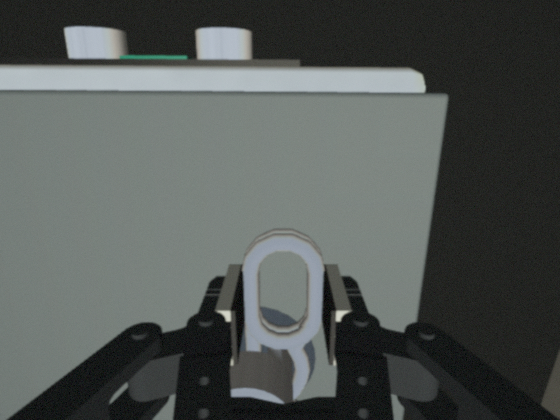

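View pics/scene11.png

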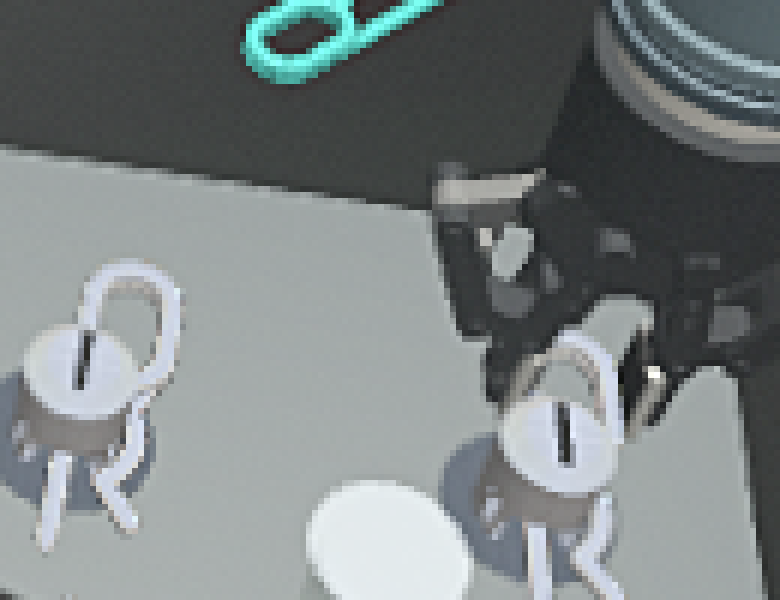

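```bash
python3 -m inch '[[[0.0008,0.0002,0],[0,0,0],0.02],[[0,0,0],[0,0,0],0.02]]' 40
python3 -m inch '[[[-0.0008,-0.0002,0],[0,0,0],0.02],[[0,0,0],[0,0,0],0.034],[[0,0,0],[0,0,0],0.04],[[0,0,0],[0,0,0],0.05],[[0,0,0],[0,0,0],0.06],[[0,0,0],[0,0,0],0.06]]' 40
```

```text
time_s: 14.0
tcp_pos: [543.1, 257.8, 84.7]
tcp_rot: [-0.1, 0.995, -0.0, -0.002]
contact_force: [-8.4, -1.6, 5.8]
finger_gap: 31.8
time_s: 14.75
tcp_pos: [544.0, 257.9, 84.8]
tcp_rot: [-0.099, 0.995, 0.0, 0.0]
contact_force: [0.7, -0.1, 0.2]
finger_gap: 59.8
```

Force rose to 8 N against a hard stop, then released freely. Lift straight up and look from above.

```bash
python3 -m inch '[[[0,0,0.01],[0,0,0],0.065],[[0,0,0.03],[0,0,0],0.065],[[0,0,0.05],[0,0,0],0.065],[[0.015,0.003,0.04],[0,0,0],0.065],[[0.015,0.003,0.03],[0,0,0],0.065],[[0,0,0],[0,0,0],0.065]]' 40
python3 - <<'E'
from fit import *
st=env.state()
im,d=env.camera('wrist'); save(im,'w12'); np.save('w12.npy',d)
np.savez('w12s.npz',p=st['tcp_pos'],r=st['tcp_rot'])
print([(r['at'],round(r['confidence'],2),onz('wrist',r['at'],90.7,st).round(1)) for r in env.tip_of('wrist','clip_loop')])
i2,_=env.camera('scene'); l,t,r,bb=(330,225,460,325); save(cv2.resize(i2[t:bb,l:r],None,fx=6,fy=6,interpolation=3),'scene12')
i2,_=env.camera('side'); l,t,r,bb=(255,100,375,180); save(cv2.resize(i2[t:bb,l:r],None,fx=6,fy=6,interpolation=3),'side12')
E
```

```text
time_s: 15.5
tcp_pos: [576.3, 264.4, 248.9]
tcp_rot: [-0.099, 0.995, 0.001, 0.004]
contact_force: [-0.4, 0.7, 0.1]
finger_gap: 64.8
[([284.7, 148.4], 0.64, array([[544. , 259.3,  90.7]]))]
```

View pics/w12.png

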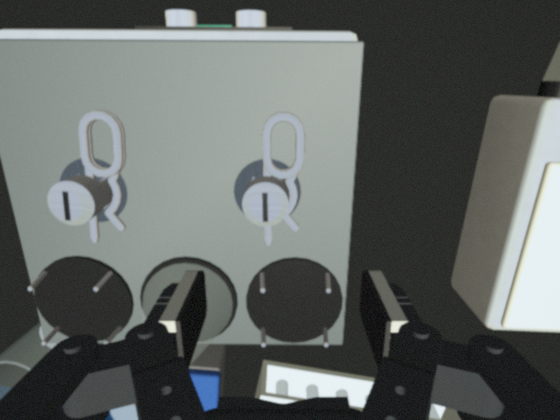

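View pics/scene12.png

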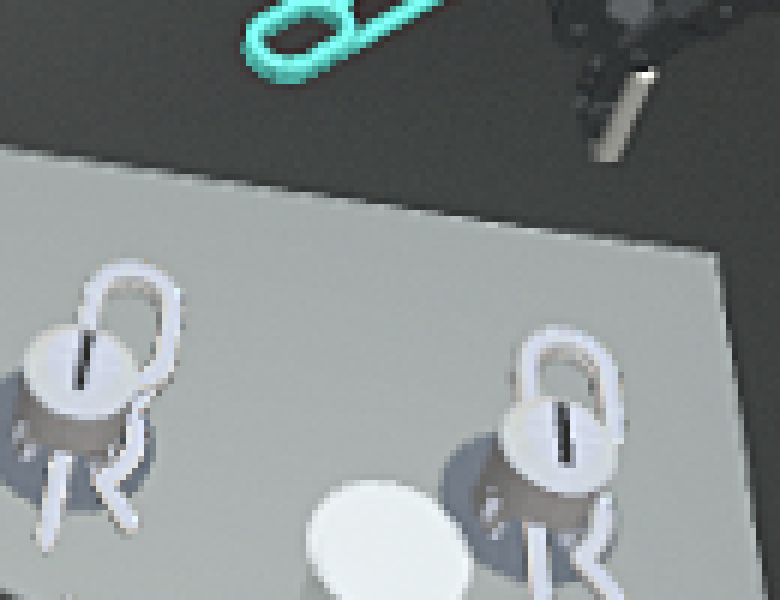

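View pics/side12.png

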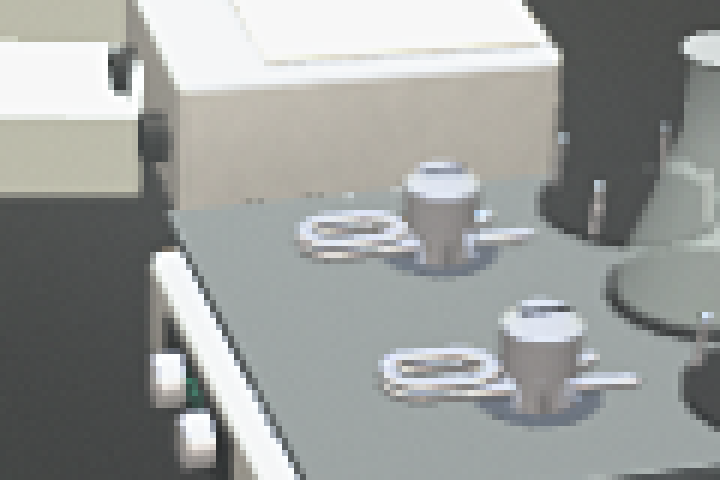

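All three views show the clip closed round the free stud, loop at wrist (284,146), like the fitted one at (101,145). A quick numeric comparison of both clips before handing in.

```bash
python3 - <<'E'
from fit import *
z=np.load('w12s.npz'); st=dict(tcp_pos=z['p'],tcp_rot=z['r']); im=cv2.imread('pics/w12.png'); d=np.load('w12.npy')
cv2.imwrite('pics/cmp.png',cv2.resize(np.hstack([im[95:260,40:140],im[95:260,225:325]]),None,fx=3.6,fy=3.6,interpolation=3))
zz=bydepth('wrist',[[x,y] for x in range(560) for y in range(95,215)],d,st).reshape(560,120,3)
for n,(a,b) in dict(other=(75,128),ours=(260,308)).items():
    q=zz[a:b].reshape(-1,3); k=(q[:,2]>91)&(q[:,2]<101)&(q[:,0]<572 if n=='ours' else q[:,0]<598); q=q[k]
    e=np.array([.98,.196]); s=q[:,:2]@e
    print(n,len(q),'extent',np.percentile(s,[1,99]).round(1),'z slope',np.polyfit(s,q[:,2],1)[0].round(3),'z',q[:,2].mean().round(1))
print('studs along e',[np.array(p)@[.98,.196] for p in ([583,252],[611,107])])
E
```

```text
other 1573 extent [554.9 608.4] z slope -0.014 z 96.0
ours 1411 extent [556.3 611. ] z slope -0.015 z 95.8
studs along e [np.float64(620.7320000000001), np.float64(619.752)]
```

View pics/cmp.png

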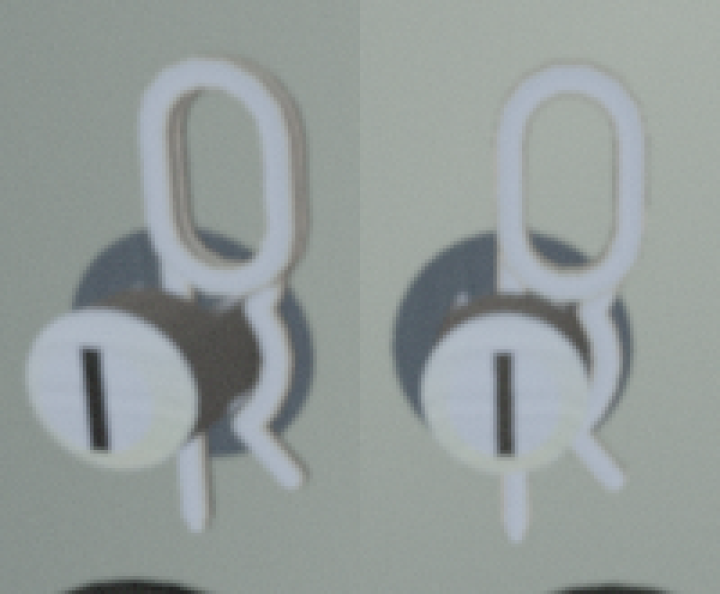

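Side by side, the two clips match in height (95.8 vs 96.0), slope (−0.015 vs −0.014) and seating depth (within about 1–2 mm). The sprung leg is closed round the stud, so I'm handing in.

```bash
python3 -c "
from plant import env
print(env.sign_off()); print(env.state()['time_s'])"
```

```text
the job is handed in; nothing more can be done
None
the job is handed in; nothing more can be done
```

The large steel clip is home on the free stud, and the job was handed in at about 16 s of the 48 s. I gripped it across its loop on the mat and slid the straight leg through the stud from the robot side. The sprung leg snapped past the stud. I pushed until the loop stopped against it, with about 8 N on the wrist, then let go and moved clear.

**Checks after release:**
- **Level:** the clip matches the one on the other stud, with its top surface at 95.8 mm against 96.0 mm and a slope of −0.015 against −0.014.
- **Legs:** the straight leg comes out of the far side of the hole. The sprung leg looks closed round the stud in the close-up.
- **Clear of the robot:** the contact force reads near zero.

**One disagreement:** the loop stopped about 4 mm further in than my first estimate of the home position. I put most of this down to error in the stud position measured from above. Compared with the other clip, the seating depth agrees to about 1–2 mm.

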